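Set out the vases by height on the bazaar stall

TASK

Set out the four terracotta vases for sale on the display board, one standing upright in the middle of each felt disc, in order of height: the tallest on the disc nearest the olive cash box, then down to the shortest at the other end. Set each one down before letting go rather than dropping it, let none of them tip over, and leave the mug where it is.

Things in the scene. Friction and masses are not known exactly. Their poses are not given: they have to be found in the camera images.
- vase_a: Loose plain terracotta vase, the second tallest of four: 120 mm high, 54 mm in diameter, 312 g nominal. Round and straight-sided from 8 mm above its foot to 22 mm below its top, then a shoulder narrowing to a small dark mouth. Origin: centre of its foot; z up along its axis. Starts upright in a loose row running left to right on the near side of the board, 100 mm or more between centres.
- vase_b: Loose plain terracotta vase, the shortest of four: 70 mm high, 56 mm in diameter, 232 g nominal. Round and straight-sided from 8 mm above its foot to 22 mm below its top, then a shoulder narrowing to a small dark mouth. Origin: centre of its foot; z up along its axis. Starts upright in a loose row running left to right on the near side of the board, 100 mm or more between centres.
- vase_c: Loose plain terracotta vase, the tallest of four: 145 mm high, 48 mm in diameter, 352 g nominal. Round and straight-sided from 8 mm above its foot to 22 mm below its top, then a shoulder narrowing to a small dark mouth. Origin: centre of its foot; z up along its axis. Starts upright in a loose row running left to right on the near side of the board, 100 mm or more between centres.
- vase_d: Loose plain terracotta vase, the second shortest of four: 95 mm high, 46 mm in diameter, 272 g nominal. Round and straight-sided from 8 mm above its foot to 22 mm below its top, then a shoulder narrowing to a small dark mouth. Origin: centre of its foot; z up along its axis. Starts upright in a loose row running left to right on the near side of the board, 100 mm or more between centres.
- disc_1: Dark grey felt disc, 66 mm in diameter and 2 mm thick, number 1 of four in a straight row at 85 mm pitch, fixed on a pale plywood display board (90 x 340 mm, 18 mm thick, fixed to the table) so that its top is 20 mm above the table. Origin: centre of its underside, 18 mm above the table. Its y axis runs along the row, from disc_4 towards disc_1; disc_1 is the one farthest to the robot's left.
- disc_2: Dark grey felt disc, 66 mm in diameter and 2 mm thick, number 2 of four in a straight row at 85 mm pitch, fixed on a pale plywood display board (90 x 340 mm, 18 mm thick, fixed to the table) so that its top is 20 mm above the table. Origin: centre of its underside, 18 mm above the table. Its y axis runs along the row, from disc_4 towards disc_1; disc_1 is the one farthest to the robot's left.
- disc_3: Dark grey felt disc, 66 mm in diameter and 2 mm thick, number 3 of four in a straight row at 85 mm pitch, fixed on a pale plywood display board (90 x 340 mm, 18 mm thick, fixed to the table) so that its top is 20 mm above the table. Origin: centre of its underside, 18 mm above the table. Its y axis runs along the row, from disc_4 towards disc_1; disc_1 is the one farthest to the robot's left.
- disc_4: Dark grey felt disc, 66 mm in diameter and 2 mm thick, number 4 of four in a straight row at 85 mm pitch, fixed on a pale plywood display board (90 x 340 mm, 18 mm thick, fixed to the table) so that its top is 20 mm above the table. Origin: centre of its underside, 18 mm above the table. Its y axis runs along the row, from disc_4 towards disc_1; disc_1 is the one farthest to the robot's left.
- cash_box: Olive steel cash box with a thin steel carrying handle on top, 119 x 154 mm, 80 mm high (96 mm with handle), fixed on the table beyond one end of the row, either end; about 190 mm from the end disc. A round red biscuit tin with a brass lid stands beyond the other end. Origin: centre of its underside.
- mug: White ceramic mug, 74 mm in diameter, 78 mm high, loose, standing in the row among the vases; its handle points roughly towards the robot. Origin: centre of its underside; the handle is on its +y side. To be left where it is. (A flat round red tin lid, 72 mm wide and 12 mm high, lies among the vases as well and is not part of the job.)
Mind the look-alikes: they are no part of the job. What is shaped like the cash_box but blue is not meant.

How it is judged:
At the end, for the whole second after the job is handed in: Each vase stands upright (within 0.08 rad) on its disc, within 12 mm of the disc's centre, tallest nearest the cash box and falling in height to the other end, all released and at rest, the mug within 20 mm of where it began (((y of cash_box in the frame of disc_2 above 0 m and horizontal distance between vase_c and disc_1 below 0.012 m and horizontal distance between vase_a and disc_2 below 0.012 m and horizontal distance between vase_d and disc_3 below 0.012 m and horizontal distance between vase_b and disc_4 below 0.012 m) or (y of cash_box in the frame of disc_2 below 0 m and horizontal distance between vase_c and disc_4 below 0.012 m and horizontal distance between vase_a and disc_3 below 0.012 m and horizontal distance between vase_d and disc_2 below 0.012 m and horizontal distance between vase_b and disc_1 below 0.012 m)) and height (world z) of vase_a between 0.014 and 0.026 m and angle between each of vase_a, vase_b, vase_c, vase_d's own z axis and vertical below 0.08 rad and linear speed of each of vase_a, vase_b, vase_c, vase_d below 0.02 m/s and angular speed of each of vase_a, vase_b, vase_c, vase_d below 0.2 rad/s and height (world z) of vase_b between 0.014 and 0.026 m and height (world z) of vase_c between 0.014 and 0.026 m and height (world z) of vase_d between 0.014 and 0.026 m and distance of mug from where it was at the start of the episode below 0.02 m); the robot touches nothing.
It fails at once if a vase tips over (leans more than 0.6 rad) (angle between any of vase_a, vase_b, vase_c, vase_d's own z axis and vertical above 0.6 rad).
It fails at once if a vase is dropped: let go of in the air, its foot more than 15 mm above its disc ((height (world z) of vase_a above 0.035 m and contact force between the fingers and vase_a below 0.01 N) or (height (world z) of vase_b above 0.035 m and contact force between the fingers and vase_b below 0.01 N) or (height (world z) of vase_c above 0.035 m and contact force between the fingers and vase_c below 0.01 N) or (height (world z) of vase_d above 0.035 m and contact force between the fingers and vase_d below 0.01 N)).
It fails at once if the mug is pushed more than 20 mm from its place (distance of mug from where it was at the start of the episode above 0.02 m).
It also fails if it takes over 96 s, if anything falls off the work surface, if the arm or the gripper's body presses on something with over 40 N, if the wrist force passes 120 N, or if a joint passes its speed limit or range.

ROBOT

A 6-joint arm with a two-finger parallel gripper is mounted at the origin on the work surface. World frame = base frame: x ahead of the robot, y to its left, z up, the work surface at z = 0. Lengths are in m, angles in rad, forces in N, time in s.
With the tool pointing down it reaches from about 0.35 to 0.8 m from the base axis. Payload 7.3 kg.
Tool frame: the origin (TCP) lies on the centre line of the jaws, within the pads' length; the fingertips stand ctrl.nose_length ahead of it and the grasp point (between the pads) lies 6 mm ahead of it (ctrl.nose_length is the distance from the TCP to the fingertips, in m); z points along the fingers, y is the line along which they close (so a half turn about z gives the same grasp; the last joint's range is limited). The gripper opens to 85 mm and grips with 20 to 120 N. Pads are 22 mm wide; open, the fingers measure 114 mm over their backs; the gripper's body (76 mm by 85 mm) begins 54 mm behind the grasp point. The pads swing forward as they close: fully open they stand 13 mm farther back than shut.
Start: joints at [-1.288, 0.342, 1.524, -0, 1.275, -0.146], TCP at [0.218, -0.477, 0.256] pointing down, gripper open.
Joint ranges: [-2.53, 2.53], [-0.77, 2.02], [0.04, 2.7], [-1, 4.14], [0.28, 2.66], [-3.11, 3.11]. Speed limits (rad/s): [2.57, 2.57, 3.14, 3.14, 3.14, 3.14].

INTERFACE

Orientations are given as a unit quaternion [w, x, y, z].
In Python, from plant import ctrl gives the robot as it stands.
- The arm moves only by the shell command python3 -m inch 'ROWS'. ROWS is a JSON object whose one key "rows" holds one flat list of numbers, 7 for each row, row after row: the turn, a rotation vector about the tool's x, y, z in degrees, then the shift along the tool's x, y, z in mm, then the finger opening in mm, from 0 to 85.4. In form: {"rows": [rx, ry, rz, x, y, z, jaw, rx, ry, rz, x, y, z, jaw, ...]}. A call has 1 to 12 rows; each row shifts and turns the commanded pose from where the row before left it, along the tool's axes as they then stand; what a row does not reach is not made up. A row lasts 1/8 s, in which the tool goes at most 62.5 mm and 10.7 degrees, less where a joint would pass 70% of its speed; a pose out of reach is approached as far as the arm can. A call is refused whole if a number of a shift passes 62.5 or a number of a turn 10.7, either way. A call with a gripper value outside its range is refused whole. The fingers move at their own pace and stop on an object; the grip force is fixed at half the most. Time passes only in rows, so rows that do not move let the fingers close. It gives the time, the measured TCP pose, the force, the opening and the grip force at its end, in the units of the state.
- ctrl.observe(): the state, without advancing time (a new reading comes with each control period).
- ctrl.read_camera(name): name is "side" or "top" or "wrist"; returns the picture (420x560x3 uint8, blue, green, red); there is no depth.
- ctrl.camera_info(name): a dict with "vfov" (degrees; the focal length in pixels is half the picture's height over the tangent of half this angle, whatever the lens; pixels are square), "cx", "cy" (the principal point, pixels), "R" (3x3) and "t" (3): a world point X has camera coordinates R X + t; the wrist camera has in their place "tool_from_camera" (4x4, takes a point from camera to tool coordinates, whose origin is the TCP and whose axes are the flange's). Camera axes: x right, y down, z forward; pixel columns grow to the right and rows downward; lengths in m; the calibration is good to about 2 mm. The wrist camera is an equidistant fisheye: a pixel r from the principal point sees the ray r / f radians off the axis. A picture is of the moment at which its call begins: read the wrist's pose just before it. camera_info takes no time and is no camera call.
- ctrl.sign_off(): hands the job in; it is judged then, once.
The state is a dict: "time": time; "q": joint angles; "joint_velocities": joint speeds; "tau": joint torques, N m; "ee_pos": TCP position; "tcp_rot": TCP orientation; "wrist_force": force on the tool from outside, world axes, zero at the start; "wrist_torque": the same for the moment, N m; "width": finger opening in m; "grasp_force": force on a finger pad.
Only numpy, scipy, OpenCV 4.12 (cv2) and the standard library are available. Lean on these libraries where they do the work, as an engineer would, in place of code of your own. Each camera call takes 0.05 s, during which the arm holds its last target. There are 200 camera calls.

## Working session

There is one attempt and no reset: what is moved stays moved. The work goes in short steps, Python scripts to look and compute and a shell command to move; the robot and the scene stay as the last step left them, time stands still between calls to the robot, and variables do not carry over. Pictures are saved under pics/ and viewed, at most 14 in all, crops included, and the job is handed in when it is done.

```bash
ls; mkdir -p pics; python3 - <<'E'
from plant import ctrl
import cv2
for n in("top","side"):
    cv2.imwrite(f"pics/{n}0.png",ctrl.read_camera(n)); i=ctrl.camera_info(n); print(n,i)
print(ctrl.camera_info("wrist"),ctrl.nose_length)
print(ctrl.observe())
E
```

```text
pics
top {'vfov': 50.033012453126545, 'cx': 273.4516690219489, 'cy': 218.77948166353676, 'R': array([[ 0.02676634, -0.99923381,  0.02855448],
       [-0.99585126, -0.02913914, -0.08620429],
       [ 0.08697029, -0.02612864, -0.9958682 ]]), 't': array([0.00439257, 0.47851644, 1.05873178])}
side {'vfov': 44.67870828164449, 'cx': 273.6962981253692, 'cy': 213.12584083464006, 'R': array([[-0.97838132, -0.20632243,  0.01417928],
       [-0.15642212,  0.69341679, -0.70335289],
       [ 0.13528532, -0.69036528, -0.71069942]]), 't': array([0.48512213, 0.08658458, 1.33531037])}
{'vfov': 65.70646984690485, 'cx': 279.4272763730264, 'cy': 214.7477579598073, 'tool_from_camera': array([[ 1.65743498e-04, -9.44802666e-01, -3.27639885e-01,
         8.46329184e-02],
       [ 9.99999979e-01,  1.95392672e-04, -5.75754793e-05,
        -1.46536799e-03],
       [ 1.18415899e-04, -3.27639869e-01,  9.44802679e-01,
        -1.18247345e-01],
       [ 0.00000000e+00,  0.00000000e+00,  0.00000000e+00,
         1.00000000e+00]])} 0.025
{'time': 0.1, 'q': array([-1.28798604e+00,  3.42658146e-01,  1.52488590e+00,  1.93071217e-05,
        1.27540497e+00, -1.45998066e-01]), 'joint_velocities': array([-0.00025627, -0.00262816, -0.00346262, -0.00141622,  0.00168113,
       -0.0014077 ]), 'tau': array([ 1.10831996e-03, -4.34446406e+01, -2.46491736e+01, -2.36227734e-04,
        4.67998500e-03,  9.08246960e-06]), 'ee_pos': array([ 0.21822759, -0.47715676,  0.25570521]), 'tcp_rot': array([-6.77224897e-04,  9.77103712e-01,  2.12762485e-01, -3.71435307e-05]), 'wrist_force': array([ 0.21168612,  0.59177564, -0.0119699 ]), 'wrist_torque': array([0.02832224, 0.01383386, 0.01976254]), 'grasp_force': 0.0, 'width': 0.08565260774742658}
```

View pics/top0.png

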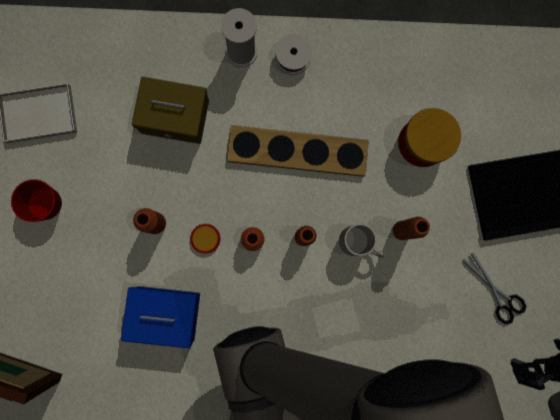

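View pics/side0.png

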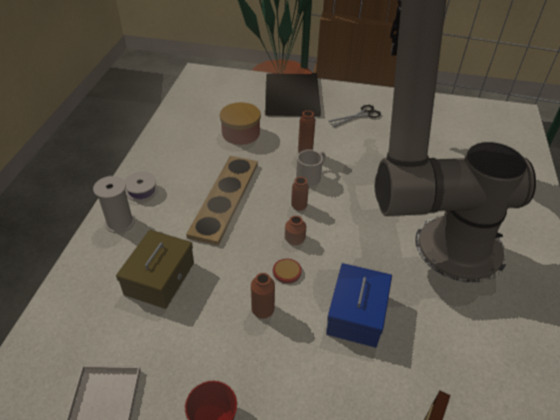

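The olive box is at top (170,108) / side (157,268). The blue one at top (160,317) / side (360,303) is the look-alike. The vases in the top view are at (149,220), (252,239), (305,236) and (411,229). The olive box fits the description (olive, in line with the row, beyond its left end), so disc_1 at top (247,145) takes the tallest. I'll enlarge both views to confirm this and to measure.

```bash
python3 - <<'E'
import cv2
def crop(src,x,y,w,h,s,out):
    im=cv2.resize(cv2.imread(src)[y:y+h,x:x+w],None,fx=s,fy=s,interpolation=cv2.INTER_CUBIC)
    im=cv2.convertScaleAbs(im,alpha=1.6,beta=10)
    for k in range((-x)%20,w,20): cv2.putText(im,str(x+k),(k*s,8),0,.3,(0,255,255)); cv2.line(im,(k*s,10),(k*s,14),(0,255,255))
    for k in range((-y)%20,h,20): cv2.putText(im,str(y+k),(0,k*s),0,.3,(0,255,255)); cv2.line(im,(20,k*s),(24,k*s),(0,255,255))
    cv2.imwrite(out,im)
crop("pics/top0.png",125,70,320,200,2.5 and 2,"pics/topc.png")
crop("pics/side0.png",115,95,220,240,2.5 and 2,"pics/sidec.png")
import numpy as np
a=cv2.imread("pics/topc.png");
E
cat > h.py <<'E'
import numpy as np
from plant import ctrl
def P(n):
    i=ctrl.camera_info(n); f=210/np.tan(np.radians(i["vfov"]/2))
    return np.array([[f,0,i["cx"]],[0,f,i["cy"]],[0,0,1]])@np.c_[i["R"],i["t"]]
def proj(n,X):
    p=P(n)@np.r_[X,1]; return p[:2]/p[2]
def tri(*obs):
    A=[]
    for n,(u,v) in obs:
        M=P(n); A+=[u*M[2]-M[0],v*M[2]-M[1]]
    A=np.array(A); X=np.linalg.lstsq(A[:,:3],-A[:,3],rcond=None)[0]
    return X,[np.round(proj(n,X)-uv,1) for n,uv in obs]
def plane(n,uv,z):
    i=ctrl.camera_info(n);R,t=i["R"],i["t"];f=210/np.tan(np.radians(i["vfov"]/2))
    d=R.T@np.array([(uv[0]-i["cx"])/f,(uv[1]-i["cy"])/f,1]);c=-R.T@t
    return c+d*(z-c[2])/d[2]
E
```

```text
(no output)
```

View pics/topc.png

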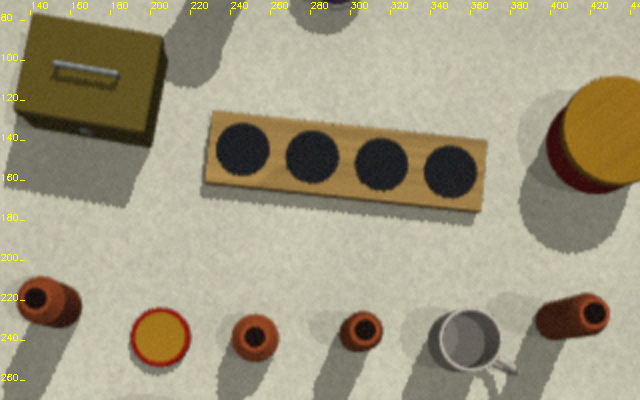

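View pics/sidec.png

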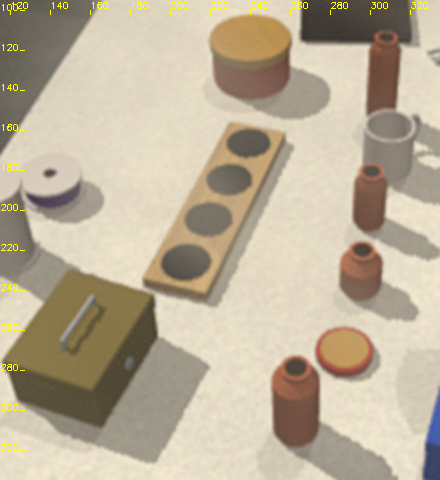

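```bash
python3 - <<'E'
from h import *
import cv2
np.set_printoptions(precision=4,suppress=True)
T={'a':(142.8,219),'b':(252.3,238.5),'d':(307.3,235),'c':(422.5,226.8),1:(246.5,144.5),2:(281,148.5),3:(315.5,152),4:(350,156)}
S={'a':(262.5,278.5),'b':(296,220),'d':(301,180.5),'c':(308,114),1:(208,226),2:(219,204.5),3:(229.5,185),4:(239,166.5)}
H=dict(a=.12,b=.07,c=.145,d=.095)
def ref(n,uv,r):
    im=cv2.imread(f"pics/{n}0.png").max(2).astype(int)
    u,v=map(round,uv); w=im[v-r:v+r+1,u-r:u+r+1]
    c=uv
    return c
for k in T:
    X,e=tri(("top",T[k]),("side",S[k])); z=H.get(k,.02)
    print(k,X,e,'top@z',plane("top",T[k],z)[:2],'side@z',plane("side",S[k],z)[:2])
X=plane("top",(357,240),.078);print('mug',X, tri(("top",(357.5,240)),("side",(309,157))))
E
```

```text
a [0.4595 0.3026 0.1187] [array([0. , 0.6]), array([-0.5, -0.1])] top@z [0.4608 0.3024] side@z [0.4582 0.3036]
b [0.4261 0.0659 0.0687] [array([0. , 0.6]), array([-0.4, -0.1])] top@z [0.4274 0.066 ] side@z [0.4249 0.0671]
d [ 0.4359 -0.0569  0.0943] [array([0. , 0.8]), array([-0.5, -0.1])] top@z [ 0.4376 -0.0567] side@z [ 0.4345 -0.0562]
c [ 0.4587 -0.2997  0.1406] [array([0. , 0.5]), array([-0.3, -0. ])] top@z [ 0.4595 -0.298 ] side@z [ 0.4571 -0.2933]
1 [0.6566 0.0881 0.016 ] [array([0.1, 0.8]), array([-0.5, -0.1])] top@z [0.6575 0.0881] side@z [0.6537 0.0918]
2 [0.6503 0.0038 0.0163] [array([0. , 0.4]), array([-0.3, -0.1])] top@z [0.6504 0.004 ] side@z [0.6481 0.0075]
3 [ 0.6441 -0.081   0.0152] [array([0. , 0.7]), array([-0.4, -0.1])] top@z [ 0.6446 -0.0803] side@z [ 0.6412 -0.0758]
4 [ 0.6376 -0.1659  0.0158] [array([0. , 0.4]), array([-0.2, -0.1])] top@z [ 0.6375 -0.165 ] side@z [ 0.6354 -0.161 ]
mug [ 0.4303 -0.1719  0.078 ] (array([ 0.4304, -0.1716,  0.0849]), [array([-0. , -0.2]), array([0.1, 0. ])])
```

```bash
python3 -m inch '{"rows":[0,0,-9.3,0,0,0,85, 0,0,-9.3,0,0,0,85, 0,0,-9.3,0,0,0,85, 0,0,-9.3,0,0,0,85, 0,0,-9.3,0,0,0,85, 0,0,-9.3,0,0,0,85, 0,0,-9.6,0,0,0,85, 0,0,0,50,20,0,85, 0,0,0,50,20,0,85, 0,0,0,50,20,0,85, 0,0,0,50,20,0,85, 0,0,0,0,0,0,85]}'
```

```text
time: 1.6
ee_pos: [0.2991, -0.2745, 0.2563]
tcp_rot: [-0.0, 0.706, 0.708, 0.0]
wrist_force: [-0.4, -0.4, -0.1]
width: 0.0853
grasp_force: 0.0
```

```bash
python3 -m inch '{"rows":[0,0,0,48.5,18,0,85, 0,0,0,48.5,18,0,85, 0,0,0,48.5,18,0,85, 0,0,0,48.5,18,0,85, 0,0,0,48.5,18,0,85, 0,0,0,48.5,18,0,85, 0,0,0,50,18.5,0,85,0,0,0,0,0,0,85]}'
cat >> h.py <<'E'
from scipy.spatial.transform import Rotation as Ro
def wpose():
    s=ctrl.observe();q=s["tcp_rot"];W=np.eye(4);W[:3,:3]=Ro.from_quat(q[[1,2,3,0]]).as_matrix();W[:3,3]=s["ee_pos"]
    return W@ctrl.camera_info("wrist")["tool_from_camera"]
def wproj(C,X):
    i=ctrl.camera_info("wrist");f=210/np.tan(np.radians(i["vfov"]/2));p=np.linalg.inv(C)@np.r_[X,1];r=np.hypot(*p[:2])
    return np.array([i["cx"],i["cy"]])+f*np.arctan2(r,p[2])*p[:2]/r
def wplane(C,uv,z):
    i=ctrl.camera_info("wrist");f=210/np.tan(np.radians(i["vfov"]/2));e=np.array(uv)-[i["cx"],i["cy"]];r=np.hypot(*e)
    d=C[:3,:3]@np.r_[np.sin(r/f)*e/r,np.cos(r/f)];return C[:3,3]+d*(z-C[2,3])/d[2]
E
python3 - <<'E'
from h import *
import cv2
C=wpose();np.save("C1.npy",C);im=ctrl.read_camera("wrist");cv2.imwrite("pics/w1.png",im)
for X in([.426,.0665,.07],[.436,-.0565,.095]):print(wproj(C,X))
E
```

```text
time: 2.6
ee_pos: [0.426, 0.0657, 0.2559]
tcp_rot: [-0.0, 0.706, 0.709, 0.0]
wrist_force: [-0.3, -0.2, -0.6]
width: 0.0851
grasp_force: 0.0
[279.95736882 194.98145087]
[288.91775553 314.57159388]
```

View pics/w1.png

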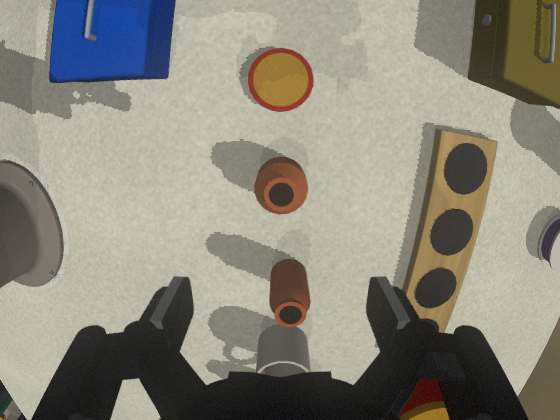

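The wrist view puts vase_b's mouth at (281,194) and vase_d's at (290,314), within 1 px of the prediction, so I'll grasp b.

```bash
python3 -m inch '{"rows":[0,0,0,0.5,0,50,85, 0,0,0,0,0,50,85, 0,0,0,0,0,50,85, 0,0,0,0,0,30,85, 0,0,0,0,0,20,85, 0,0,0,0,0,14,85, 0,0,0,0,0,0,60, 0,0,0,0,0,0,40, 0,0,0,0,0,0,40, 0,0,0,0,0,0,40,0,0,0,0,0,0,40]}'
```

```text
time: 4.03
ee_pos: [0.4257, 0.0634, 0.043]
tcp_rot: [0.001, 0.707, 0.707, 0.0]
wrist_force: [-0.3, -5.3, 5.8]
width: 0.0545
grasp_force: 64.2
```

```bash
python3 -m inch '{"rows":[0,0,0,0,0,-10,40, 0,0,0,0,0,-30,40, 0,0,0,0,0,-50,40, 0,0,0,0,0,-30,40, 0,0,0,-20,35,0,40, 0,0,0,-40,35,0,40, 0,0,0,-42,35,0,40, 0,0,0,-42,35,0,40, 0,0,0,-42,35,0,40, 0,0,0,-42,36,0,40, 0,0,0,0,0,0,40, 0,0,0,0,0,0,40]}'
python3 - <<'E'
from h import *
import cv2
C=wpose();im=ctrl.read_camera("wrist");cv2.imwrite("pics/w2.png",im)
e=ctrl.observe()["ee_pos"];print(e,wproj(C,[e[0],e[1]+.003,e[2]-.042+.07]))
for k,X in {3:[.643,-.079,.02],4:[.637,-.164,.02]}.items():print(k,wproj(C,X))
E
```

```text
time: 5.52
ee_pos: [0.6351, -0.1635, 0.1617]
tcp_rot: [-0.001, 0.707, 0.707, -0.0]
wrist_force: [-0.2, -0.1, -2.3]
width: 0.0542
grasp_force: 64.6
[ 0.63511931 -0.16304224  0.16204954] [280.87202701 347.70558589]
3 [290.49752339 108.34637535]
4 [282.67524401 210.87999499]
```

View pics/w2.png

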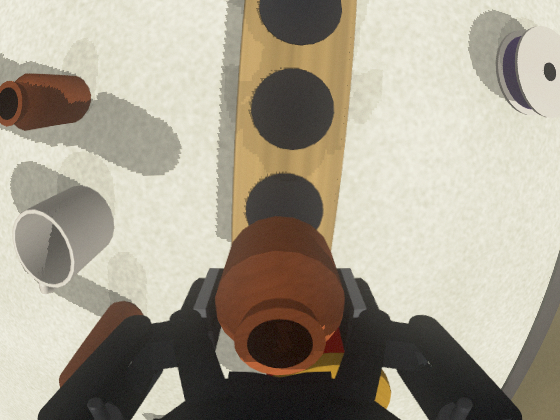

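```bash
python3 -m inch '{"rows":[0,0,0,-4.5,2.5,30,40, 0,0,0,0,0,30,40, 0,0,0,0,0,20,40, 0,0,0,0,0,10,40, 0,0,0,0,0,4,40, 0,0,0,0,0,2,40, 0,0,0,0,0,1,40, 0,0,0,0,0,0,40, 0,0,0,0,0,0,40]}'
```

```text
time: 6.7
ee_pos: [0.6386, -0.1688, 0.0656]
tcp_rot: [0.0, 0.707, 0.707, 0.0]
wrist_force: [0.3, 0.3, -2.2]
width: 0.0541
grasp_force: 64.7
```

```bash
python3 -m inch '{"rows":[0,0,0,0,0,1,40, 0,0,0,0,0,1,40, 0,0,0,0,0,0.5,40, 0,0,0,0,0,0,40]}'
```

```text
time: 7.2
ee_pos: [0.6385, -0.1687, 0.0631]
tcp_rot: [0.0, 0.707, 0.707, -0.0]
wrist_force: [-1.0, -0.4, 2.0]
width: 0.054
grasp_force: 65.0
```

```bash
python3 -m inch '{"rows":[0,0,0,0,0,0,60, 0,0,0,0,0,0,70, 0,0,0,0,0,0,85, 0,0,0,0,0,0,85, 0,0,0,0,0,0,85, 0,0,0,0,0,-30,85, 0,0,0,0,0,-60,85, 0,0,0,0,0,-50,85, 0,0,0,28,-50,0,85, 0,0,0,28,-50,0,85, 0,0,0,28,-50,0,85, 0,0,0,28,-52,0,85]}'
python3 -m inch '{"rows":[0,0,0,0,0,0,85]}'
python3 - <<'E'
from h import *
import cv2
im=ctrl.read_camera("side");cv2.imwrite("pics/s1.png",cv2.convertScaleAbs(cv2.resize(im[90:330,130:400],None,fx=2,fy=2,interpolation=2),alpha=1.5))
print(proj("side",[.638,-.164,.09]),proj("side",[.638,-.164,.02]))
E
```

```text
time: 8.7
ee_pos: [0.4349, -0.0558, 0.2029]
tcp_rot: [0.0, 0.707, 0.707, 0.0]
wrist_force: [0.2, 0.3, 1.2]
width: 0.0849
grasp_force: 0.0
time: 8.82
ee_pos: [0.4325, -0.0546, 0.2026]
tcp_rot: [-0.002, 0.707, 0.707, -0.001]
wrist_force: [0.7, -0.6, -0.0]
width: 0.0852
grasp_force: 0.0
[237.57288928 147.0318761 ] [238.42114157 165.74036272]
```

View pics/s1.png

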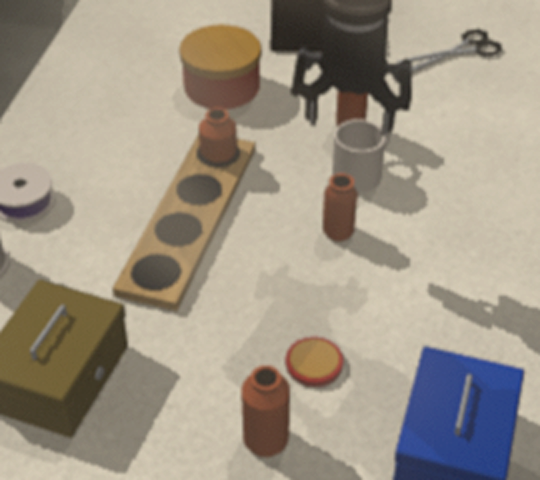

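Vase_b's mouth is at side (238.5,147.5), predicted (237.6,147.0), so it stands centred on disc_4. Next is d.

```bash
python3 -m inch '{"rows":[0,0,0,-2,3.5,10,85, 0,0,0,0,0,40,85, 0,0,0,0,0,40,85, 0,0,0,0,0,30,85, 0,0,0,0,0,20,85, 0,0,0,0,0,0,85, 0,0,0,0,0,0,60, 0,0,0,0,0,0,30, 0,0,0,0,0,0,30, 0,0,0,0,0,0,30,0,0,0,0,0,0,30]}'
```

```text
time: 10.25
ee_pos: [0.4404, -0.0588, 0.0636]
tcp_rot: [0.001, 0.707, 0.707, 0.0]
wrist_force: [-2.0, -0.9, 5.9]
width: 0.0449
grasp_force: 60.5
```

```bash
python3 -m inch '{"rows":[0,0,0,0,0,-10,30, 0,0,0,0,0,-30,30, 0,0,0,0,0,-40,30, 0,0,0,-6,50,0,30, 0,0,0,-6,50,0,30, 0,0,0,-6,50,0,30, 0,0,0,-5,53,0,30, 0,0,0,0,0,0,30, 0,0,0,0,0,0,30]}'
python3 - <<'E'
from h import *
import cv2
C=wpose();im=ctrl.read_camera("wrist");cv2.imwrite("pics/w3.png",im)
e=ctrl.observe()["ee_pos"];print(e,wproj(C,[e[0],e[1]+.002,e[2]-.0636+.095]))
for k,X in {1:[.657,.0895,.02],2:[.6505,.005,.02],3:[.644,-.079,.02]}.items():print(k,wproj(C,X))
E
```

```text
time: 11.38
ee_pos: [0.6421, -0.0814, 0.1423]
tcp_rot: [-0.001, 0.707, 0.707, -0.001]
wrist_force: [-0.3, -0.2, -2.9]
width: 0.0445
grasp_force: 62.3
[ 0.64187126 -0.08143802  0.1426132 ] [280.26704904 356.81014883]
1 [300.99418888  -3.85534241]
2 [292.10274649 105.70580905]
3 [282.9011787 214.9852272]
```

View pics/w3.png

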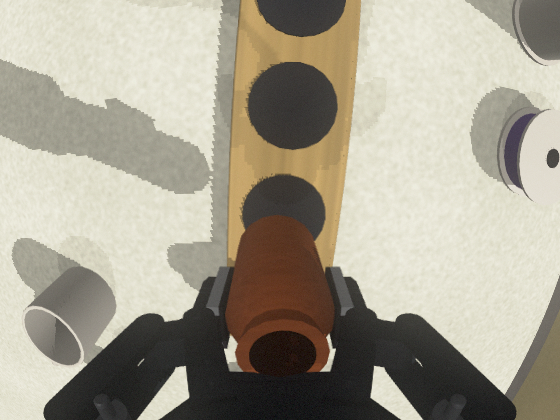

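```bash
python3 -m inch '{"rows":[0,0,0,-0.8,1.5,20,30, 0,0,0,0,0,20,30, 0,0,0,0,0,10,30, 0,0,0,0,0,5,30, 0,0,0,0,0,2,30, 0,0,0,0,0,1,30, 0,0,0,0,0,0,30, 0,0,0,0,0,0,30]}'
python3 -m inch '{"rows":[0,0,0,0,0,1,30, 0,0,0,0,0,0,30]}'
```

```text
time: 12.42
ee_pos: [0.6447, -0.0825, 0.0851]
tcp_rot: [0.0, 0.707, 0.707, 0.0]
wrist_force: [-0.6, 0.5, -2.4]
width: 0.0447
grasp_force: 62.3
time: 12.68
ee_pos: [0.6446, -0.0825, 0.0839]
tcp_rot: [0.0, 0.707, 0.707, 0.0]
wrist_force: [0.6, -0.4, -2.2]
width: 0.0443
grasp_force: 62.2
```

```bash
python3 -m inch '{"rows":[0,0,0,0,0,1,30, 0,0,0,0,0,0.5,30, 0,0,0,0,0,0,30]}'
```

```text
time: 13.05
ee_pos: [0.6446, -0.0826, 0.0837]
tcp_rot: [0.0, 0.707, 0.707, 0.0]
wrist_force: [-3.0, 0.4, 6.8]
width: 0.0446
grasp_force: 63.1
```

```bash
python3 -m inch '{"rows":[0,0,0,0,0,0,55, 0,0,0,0,0,0,65, 0,0,0,0,0,0,85, 0,0,0,0,0,0,85, 0,0,0,0,0,0,85, 0,0,0,0,0,-36,85, 0,0,0,0,0,-50,85, 0,0,0,0,0,-50,85, 0,0,0,48,-23,0,85, 0,0,0,48,-23,0,85, 0,0,0,48,-23,0,85, 0,0,0,48,-23,0,85]}'
python3 -m inch '{"rows":[0,0,0,48,-23,0,85, 0,0,0,48,-23,0,85, 0,0,0,48,-23,0,85, 0,0,0,48,-23,0,85, 0,0,0,0,0,0,85, 0,0,0,0,0,0,85]}'
python3 - <<'E'
from h import *
import cv2
C=wpose();im=ctrl.read_camera("wrist");t=ctrl.read_camera("top")
s=cv2.resize(t[110:270,120:440],None,fx=1.75,fy=1.75,interpolation=2)
cv2.imwrite("pics/w4.png",cv2.convertScaleAbs(np.vstack([im[90:400],s]),alpha=1.4))
print(wproj(C,[.4595,.303,.12])-[0,90])
for X in([.638,-.164,.09],[.644,-.079,.115]): print((proj("top",X)-[120,110])*1.75+[0,310])
E
```

```text
time: 14.55
ee_pos: [0.5517, 0.1109, 0.2184]
tcp_rot: [0.0, 0.707, 0.707, 0.0]
wrist_force: [0.6, 0.4, 0.2]
width: 0.0848
grasp_force: 0.0
time: 15.3
ee_pos: [0.4608, 0.3014, 0.2183]
tcp_rot: [0.0, 0.707, 0.707, -0.0]
wrist_force: [-0.3, -0.4, 0.6]
width: 0.085
grasp_force: 0.0
[278.30434151 136.90800635]
[412.37185644 378.03883275]
[350.14031329 366.45870221]
```

View pics/w4.png

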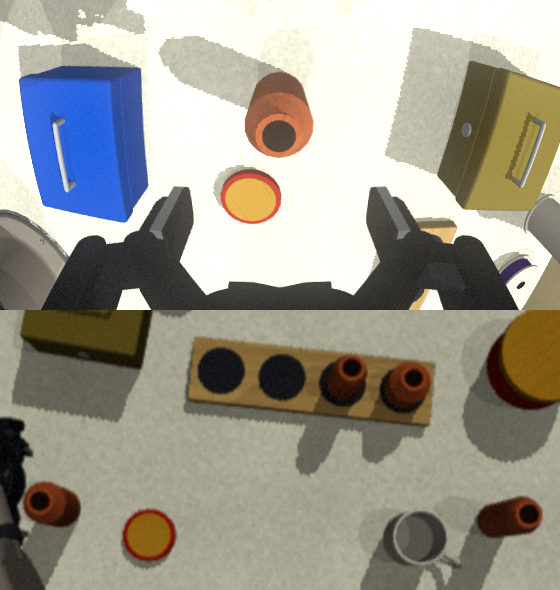

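Vase_a's mouth is at (279,134), as predicted, and b and d stand centred. I'll grasp a.

```bash
python3 -m inch '{"rows":[0,0,0,2.5,-0.5,34,85, 0,0,0,0,0,40,85, 0,0,0,0,0,40,85, 0,0,0,0,0,20,85, 0,0,0,0,0,0,85, 0,0,0,0,0,0,65, 0,0,0,0,0,0,35, 0,0,0,0,0,0,35, 0,0,0,0,0,0,35,0,0,0,0,0,0,35]}'
```

```text
time: 16.65
ee_pos: [0.461, 0.3043, 0.0859]
tcp_rot: [0.001, 0.707, 0.707, 0.001]
wrist_force: [-0.2, -1.4, 5.9]
width: 0.0526
grasp_force: 62.7
```

```bash
python3 -m inch '{"rows":[0,0,0,0,0,-10,35, 0,0,0,0,0,-30,35, 0,0,0,0,0,-40,35, 0,0,0,-50,31.5,0,35, 0,0,0,-50,31.5,0,35, 0,0,0,-50,31.5,0,35, 0,0,0,-50,31.5,0,35, 0,0,0,-50,31.5,0,35, 0,0,0,-49,31.5,0,35, 0,0,0,0,0,0,35, 0,0,0,0,0,0,35]}'
python3 - <<'E'
from h import *
import cv2
C=wpose();im=ctrl.read_camera("wrist");cv2.imwrite("pics/w5.png",im)
e=ctrl.observe()["ee_pos"];print(e,wproj(C,[e[0],e[1],e[2]-.0859+.12]))
for k,X in {1:[.657,.0895,.02],2:[.6505,.005,.02]}.items():print(k,wproj(C,X))
E
```

```text
time: 18.02
ee_pos: [0.6485, 0.0051, 0.164]
tcp_rot: [-0.001, 0.708, 0.707, -0.0]
wrist_force: [0.5, 0.2, -3.3]
width: 0.0528
grasp_force: 64.3
[0.64836246 0.00586144 0.16418345] [280.62487117 363.85266583]
1 [291.01701813 108.24306729]
2 [282.69862036 209.3680805 ]
```

View pics/w5.png

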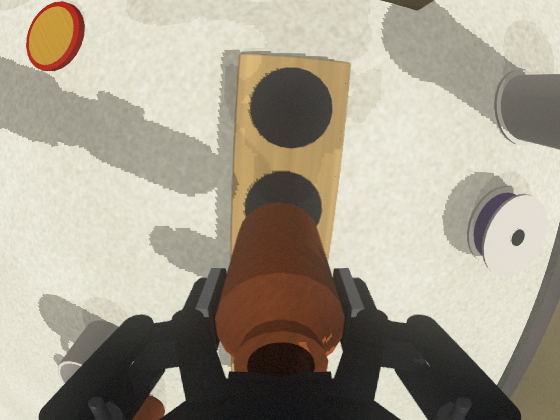

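```bash
python3 -m inch '{"rows":[0,0,0,-1,1.5,20,35, 0,0,0,0,0,20,35, 0,0,0,0,0,10,35, 0,0,0,0,0,5,35, 0,0,0,0,0,2,35, 0,0,0,0,0,1,35, 0,0,0,0,0,0,35, 0,0,0,0,0,1,35, 0,0,0,0,0,0,35]}'
python3 -m inch '{"rows":[0,0,0,0,0,0.8,35, 0,0,0,0,0,0,35]}'
```

```text
time: 19.2
ee_pos: [0.6509, 0.0039, 0.1061]
tcp_rot: [0.0, 0.707, 0.707, 0.0]
wrist_force: [-0.2, -0.1, 1.3]
width: 0.0526
grasp_force: 64.6
time: 19.45
ee_pos: [0.6508, 0.0039, 0.106]
tcp_rot: [0.001, 0.707, 0.707, 0.0]
wrist_force: [-3.2, -0.2, 6.1]
width: 0.0527
grasp_force: 65.3
```

```bash
python3 -m inch '{"rows":[0,0,0,0,0,0,60, 0,0,0,0,0,0,70, 0,0,0,0,0,0,85, 0,0,0,0,0,0,85, 0,0,0,0,0,0,85, 0,0,0,0,0,-36,85, 0,0,0,0,0,-50,85, 0,0,0,0,0,-50,85, 0,0,0,-50,-32,0,85, 0,0,0,-50,-32,0,85, 0,0,0,-50,-32,0,85]}'
python3 -m inch '{"rows":[0,0,0,-50,-32,0,85, 0,0,0,-50,-32,0,85, 0,0,0,-51,-33,0,85, 0,0,0,0,0,0,85, 0,0,0,0,0,0,85]}'
python3 - <<'E'
from h import *
import cv2
C=wpose();im=ctrl.read_camera("wrist");t=ctrl.read_camera("top")
s=cv2.resize(t[110:270,120:440],None,fx=1.75,fy=1.75,interpolation=2)
cv2.imwrite("pics/w6.png",cv2.convertScaleAbs(np.vstack([im[90:400],s]),alpha=1.4))
print(wproj(C,[.458,-.297,.145])-[0,90])
for X in([.638,-.164,.09],[.644,-.079,.115],[.6505,.005,.14]): print((proj("top",X)-[120,110])*1.75+[0,310])
E
```

```text
time: 20.82
ee_pos: [0.5534, -0.1471, 0.2407]
tcp_rot: [0.0, 0.707, 0.707, 0.0]
wrist_force: [0.6, -0.2, -0.3]
width: 0.0847
grasp_force: 0.0
time: 21.45
ee_pos: [0.4575, -0.2966, 0.2405]
tcp_rot: [-0.0, 0.708, 0.707, 0.0]
wrist_force: [-0.4, 0.0, 0.2]
width: 0.0852
grasp_force: 0.0
[280.85212959 141.03170526]
[412.37185644 378.03883275]
[350.14031329 366.45870221]
[285.33220218 353.87932966]
```

View pics/w6.png

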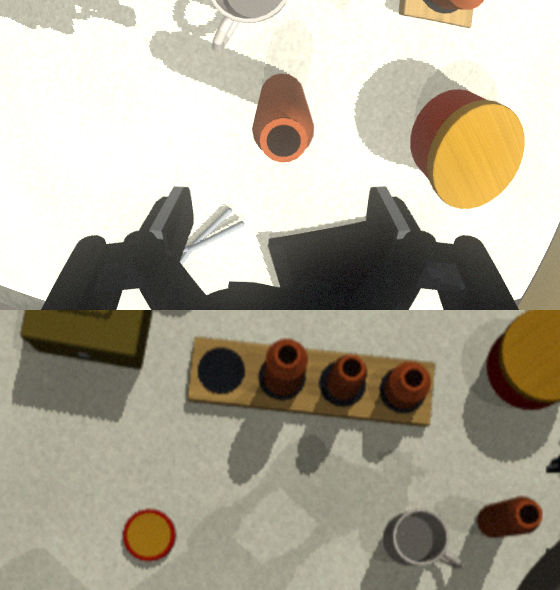

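```bash
python3 -m inch '{"rows":[0,0,0,0.5,1.5,34,85, 0,0,0,0,0,40,85, 0,0,0,0,0,40,85, 0,0,0,0,0,20,85, 0,0,0,0,0,0,85, 0,0,0,0,0,0,60, 0,0,0,0,0,0,30, 0,0,0,0,0,0,30, 0,0,0,0,0,0,30,0,0,0,0,0,0,30]}'
```

```text
time: 22.8
ee_pos: [0.4597, -0.2968, 0.108]
tcp_rot: [0.001, 0.707, 0.707, 0.0]
wrist_force: [0.9, 0.7, 5.6]
width: 0.0465
grasp_force: 61.5
```

```bash
python3 -m inch '{"rows":[0,0,0,0,0,-10,30, 0,0,0,0,0,-40,30, 0,0,0,0,0,-60,30, 0,0,0,0,0,-60,30, 0,0,0,48,24.5,0,30, 0,0,0,48,24.5,0,30, 0,0,0,48,24.5,0,30, 0,0,0,48,24.5,0,30, 0,0,0,48,24.5,0,30, 0,0,0,48,24.5,0,30, 0,0,0,48,24.5,0,30, 0,0,0,48,25.5,0,30]}'
python3 -m inch '{"rows":[0,0,0,0,0,0,30, 0,0,0,0,0,0,30]}'
```

```text
time: 24.3
ee_pos: [0.6563, 0.089, 0.2765]
tcp_rot: [-0.0, 0.707, 0.707, -0.001]
wrist_force: [1.1, -1.0, -4.3]
width: 0.0471
grasp_force: 63.0
time: 24.55
ee_pos: [0.6556, 0.0873, 0.276]
tcp_rot: [-0.0, 0.707, 0.707, -0.001]
wrist_force: [-0.5, -0.1, -4.3]
width: 0.0467
grasp_force: 63.6
```

```bash
python3 -m inch '{"rows":[0,0,0,1.5,1,40,30, 0,0,0,0,0,40,30, 0,0,0,0,0,40,30, 0,0,0,0,0,15,30, 0,0,0,0,0,7,30, 0,0,0,0,0,3,30, 0,0,0,0,0,0,30, 0,0,0,0,0,0,30]}'
python3 -m inch '{"rows":[0,0,0,0,0,1,30, 0,0,0,0,0,1,30, 0,0,0,0,0,0,30]}'
```

```text
time: 25.55
ee_pos: [0.6576, 0.089, 0.1326]
tcp_rot: [0.001, 0.707, 0.707, 0.001]
wrist_force: [-0.6, -0.1, -3.2]
width: 0.0466
grasp_force: 63.4
time: 25.92
ee_pos: [0.657, 0.089, 0.1294]
tcp_rot: [-0.0, 0.707, 0.707, -0.0]
wrist_force: [0.2, -0.3, -3.6]
width: 0.0465
grasp_force: 63.4
```

```bash
python3 -m inch '{"rows":[0,0,0,0,0,1,30, 0,0,0,0,0,1,30, 0,0,0,0,0,0,30]}'
```

```text
time: 26.3
ee_pos: [0.6572, 0.089, 0.1281]
tcp_rot: [0.0, 0.707, 0.707, 0.0]
wrist_force: [-2.9, -0.1, 1.0]
width: 0.0462
grasp_force: 64.0
```

Contact. I'll release, rise clear and back away.

```bash
python3 -m inch '{"rows":[0,0,0,0,0,0,55, 0,0,0,0,0,0,65, 0,0,0,0,0,0,85, 0,0,0,0,0,0,85, 0,0,0,0,0,0,85, 0,0,0,0,0,-36,85, 0,0,0,0,0,-50,85, 0,0,0,0,0,-50,85, 0,0,0,0,-50,0,85, 0,0,0,0,-50,0,85, 0,0,0,0,-50,0,85, 0,0,0,0,-40,0,85]}'
python3 -m inch '{"rows":[0,0,0,0,0,0,85, 0,0,0,0,0,0,85]}'
python3 - <<'E'
from h import *
import cv2
t=ctrl.read_camera("top");d=ctrl.read_camera("side")
a=cv2.resize(t[100:270,200:420],None,fx=2.4,fy=2.4,interpolation=2);b=cv2.resize(d[90:290,150:350],None,fx=1.9,fy=1.9,interpolation=2)
h=max(len(a),len(b));pad=lambda x:cv2.copyMakeBorder(x,0,h-len(x),0,0,0)
im=cv2.convertScaleAbs(np.hstack([pad(a),pad(b)[:,:270]]),alpha=1.5);cv2.imwrite("pics/f.png",im);print(im.shape)
for X in([.638,-.164,.09],[.644,-.079,.115],[.6505,.005,.14],[.657,.0895,.165]): print((proj("top",X)-[200,100])*2.4,(proj("side",X)-[150,90])*1.9+[528,0])
E
```

```text
time: 27.8
ee_pos: [0.4652, 0.0891, 0.2637]
tcp_rot: [0.0, 0.707, 0.707, 0.0]
wrist_force: [-0.7, -0.1, 0.7]
width: 0.0855
grasp_force: 0.0
time: 28.05
ee_pos: [0.4679, 0.0891, 0.264]
tcp_rot: [0.001, 0.707, 0.707, 0.001]
wrist_force: [-0.8, 0.5, -1.3]
width: 0.0849
grasp_force: 0.0
(408, 798, 3)
[373.53854598 117.3103992 ] [694.38848963 108.36056458]
[288.19242965 101.42907731] [674.62483242 129.68020222]
[199.31273442  84.17736639] [652.45093985 152.92260268]
[104.89610534  65.94186295] [627.49286435 179.21480136]
```

View pics/f.png

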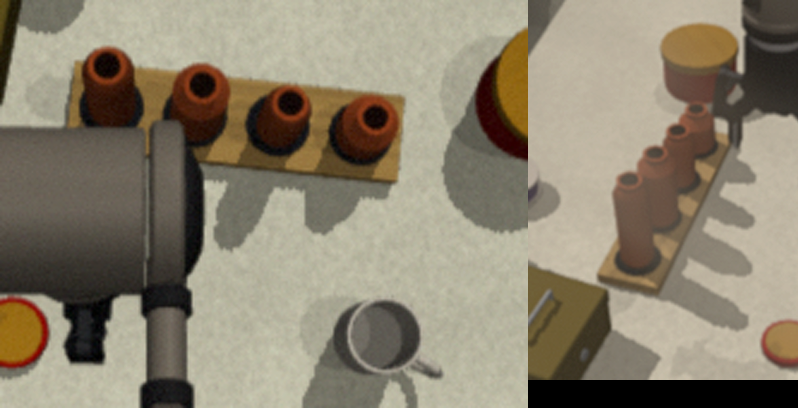

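All four vase mouths are within about 2 mm of where they should be in both views: top (107,66), (202,84), (291,103), (376,117). The mug is where it started, so I'm handing in.

```bash
python3 -c "
from plant import ctrl
print(ctrl.sign_off())"
```

```text
the job is handed in; nothing more can be done
None
```

The job is handed in after about 28 s: all four vases stand upright on their discs, tallest (c) on disc_1 by the olive cash box, then a, d and b, each within about 2 mm of centre in the last pictures, with the mug unmoved; `sign_off()` returned no verdict.

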